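# Stack and press-check two spacer plates in a sprung jig

### The job

Stack the two dark grey spacer plates in the sprung assembly jig, close up to its three locating pins but not on top of them: first the thick plain plate, then on it the thin plate with the two holes. After laying each plate, let go of it and press down on its top from above with the fingers until the sprung bed stops going down, then let the bed rise again; press-check the thick plate this way before bringing the thin one. Leave the beaker and the timer undisturbed.

Things in the scene. Friction and masses are not known exactly. Their poses are not given: they have to be found in the camera images.
- thick_plate: plain dark grey plastic spacer plate without holes, 56 (its x) x 110 (its y) x 16 (z) mm, about 120 g, lying flat on the bench. Origin at the centre of its underside, z up. Either way round is the same.
- thin_plate: dark grey plastic spacer plate, 56 (its x) x 110 (its y) x 10 (z) mm, about 75 g, with two through holes of 16 mm, 36 mm either side of its centre along y; its middle is solid. It lies flat on the bench. Origin at the centre of its underside, z up. Either way round is the same.
- jig: assembly jig fixed to the bench: aluminium base 112 (x) x 160 (y) x 14 (z) mm, origin at the centre of its underside, with a sprung bed over it. Three upright steel locating pins, 8 mm thick with coned tips, rise from the base to 54 mm above the bench: two by the bed's long +x side at (x 37, y +40) and (x 37, y -40) mm, one beyond its +y end at (x 0, y 64) mm.
- seat (a point): centre of the top face of the jig's grey sprung bed, 54 (x) x 108 (y) x 10 mm, 32 mm above the bench when up; axes as the jig's. It moves with the bed. A plate goes with its long side along y; centred here it has 5 mm of gap to each pin. Beside the middle of the bed's long sides there is room for fingers down to the base.
- jig_bed (a joint): how far the sprung bed is pressed down, m: 0 up, 0.006 at its stop. It begins to give at about 4 N (less the weight of what lies on it) and reaches its stop at about 9 N; it rises again by itself.
- beaker: pale grey beaker, 65 mm wide, 80 mm high, standing on the bench behind the jig; bystander. Origin at the centre of its underside.
- timer: small bench timer, 60 x 66 x 18 mm, lying to the left behind the jig; bystander. Origin at the centre of its underside.
Not all that is in view belongs to the job. Leave any blue, orange or turquoise look-alike of the thick_plate alone.

How it is judged:
By the outcome, as a careful person would: the job done as asked, in the order asked, and still so for the second after the job is handed in, with the robot touching nothing.
It also fails if it takes over 72 s, if anything falls off the work surface, if the arm or the gripper's body presses on something with over 40 N, if the wrist force passes 120 N, or if a joint passes its speed limit or range.

### The arm

A 6-joint arm with a two-finger parallel gripper is mounted at the origin on a cart in front of the work surface, level with it; the furniture and walls round the work are solid. World frame = base frame: x ahead of the robot, y to its left, z up, the work surface at z = 0. Lengths are in m, angles in rad, forces in N, time in s.
With the tool pointing down it reaches from about 0.425 to 1.125 m from the base axis. Payload 14.9 kg.
Tool frame: the origin (TCP) lies on the mounting face of the last link; the fingertips stand 191 mm ahead of it and the grasp point (between the pads) lies 172 mm ahead of it; z points along the fingers, y is the direction in which the jaws open and shut (so a half turn about z gives the same grasp; the last joint's range is limited). The gripper opens to 91 mm and grips with 3 to 60 N. Pads are 32 mm wide; open, the fingers measure 118 mm over their backs; the gripper's body (76 mm by 178 mm) begins 60 mm behind the grasp point.
Start: joints at [-1.327, 0.379, 1.734, -0, 1.028, -0.033], TCP at [0.191, -0.673, 0.405] pointing down, gripper open.
Joint ranges: [-2.77, 2.77], [-0.74, 2.19], [0, 2.66], [-1.06, 4.2], [0.31, 2.87], [-3.08, 3.08]. Speed limits (rad/s): [1.89, 1.89, 2.39, 3.14, 3.14, 3.14].

### API

Orientations are given as a unit quaternion [x, y, z, w].
In Python, from rig import robot gives the robot as it stands.
- The arm moves only by the tool arm_command, never from a script. Its argument "rows" is a list of rows, each a list of 7 numbers: the shift along the tool's x, y, z in mm, then the turn, a rotation vector about the tool's x, y, z in degrees, then the finger opening in mm, from 0 to 91.2. In form: [[dx, dy, dz, rx, ry, rz, gripper], ...]. A call has 1 to 12 rows; each row is the pose to reach, as a shift and turn from the pose commanded when the call began, along the tool's axes at that moment; what a row does not reach only later rows make up. A row lasts 1/8 s, in which the tool goes at most 62.5 mm and 10.7 degrees, less where a joint would pass 70% of its speed; a pose out of reach is approached as far as the arm can. A call with a gripper value outside its range is refused whole. The fingers move at their own pace and stop on an object; the grip force is fixed at half the most. Time passes only in rows, so rows that repeat a pose let the fingers close. It gives the time, the measured TCP pose, the force and the opening at its end, in the units of the state.
- robot.observe(): the state, without advancing time (a new reading comes with each control period).
- robot.snapshot(name): name is "scene" or "top"; returns a dict with "image" (480x640x3 uint8, red, green, blue), "depth" (480x640 float32, m along the optical axis (not along the pixel's ray), 0 where there is no reading), "K" (3x3 intrinsics, pixels), "R" (3x3) and "t" (3): a world point X has camera coordinates R X + t. Camera axes: x right, y down, z forward; pixel columns grow to the right and rows downward; lengths in m; the calibration is good to about 2 mm. A picture is of the moment at which its call begins.
- robot.job_done(): hands the job in, once; it reports no verdict.
Trained networks look in the newest picture that a camera, given by its name, has taken for a name from the list of things; names that differ only in an ending like _2 or _b are one class to them, and where a whole thing is asked for, a point or a joint stands for the part that bears it (a point fixed in the world has none). Each returns a list of dicts, best first, with "confidence" (0 to 1); they miss things now and then, are a little off and sometimes report something else, mostly with a low value. They report only what shows in the picture. A call takes as long as a camera call. They do not tell look-alikes from the thing itself.
- robot.silhouettes(query, camera): "pixels" (480x640 bool, what is visible of it) and "extent" ([left, top, right, bottom] as shares, 0 to 1, of the picture: columns of its width, rows of its height, round what is visible of it).
- robot.place_of(query, camera): "point" ([row, column] as shares, 0 to 1, of the picture: columns of its width, rows of its height: a listed point, or the origin of a listed thing).
The state is a dict: "time": time; "joint_positions": joint angles; "joint_velocities": joint speeds; "joint_torque": joint torques, N m; "tcp_pos": TCP position; "eef_rot": TCP orientation; "force": force on the tool from outside, world axes, zero at the start; "ft_torque": the same for the moment, N m; "width": finger opening in m.
Only numpy, scipy, OpenCV 4.12 (cv2) and the standard library are available. Lean on these libraries where they do the work, as an engineer would, in place of code of your own. Each camera call takes 0.05 s, during which the arm holds its last target. There are 200 camera calls.

## Working session

There is one attempt and no reset: what is moved stays moved. The work goes in short steps, Python scripts to look and compute and a tool call to move; the robot and the scene stay as the last step left them, time stands still between calls to the robot, and variables do not carry over. Pictures are saved under pics/ and viewed, about 8 in all and at most 12, crops included, and the job is handed in when it is done.

Besides the shell and the picture viewer there is one more tool, called as name(argument=value, ...), one argument or row to a line, values as JSON. arm_command: Moves the arm, as the interface text tells. Its arguments: {"type":"object","properties":{"rows":{"type":"array","items":{"type":"array","items":{"type":"number"}}}},"required":["rows"]}

```bash
mkdir -p pics; cat > h.py <<'E'
import numpy as np, cv2
from rig import robot
def pts(s, mask):
    v,u=np.nonzero(mask&(s["depth"]>0)); d=s["depth"][v,u]; K=s["K"]
    c=np.stack([(u-K[0,2])/K[0,0]*d,(v-K[1,2])/K[1,1]*d,d],1)
    return (c-s["t"])@s["R"]
def rect(P,zlo,zhi):
    P=P[(P[:,2]>zlo)&(P[:,2]<zhi)]
    if len(P)<10: return None
    (c,wh,a)=cv2.minAreaRect((P[:,:2]*1000).astype(np.float32))
    if wh[0]>wh[1]: wh=(wh[1],wh[0]); a+=90
    # long side direction angle (deg): 'a' is direction of width side; long is a+90
    return np.round(c,1),np.round(wh,1),round(((a+90)+90)%180-90,1),np.round(np.median(P[:,2])*1000,1),len(P)
E
python3 - <<'E'
from h import *
for cam in ("top","scene"):
    s=robot.snapshot(cam); cv2.imwrite(f"pics/{cam}0.png",s["image"][:,:,::-1])
    for n in ("thick_plate","thin_plate","jig","beaker","timer","jig_bed"):
        for r in robot.silhouettes(n,cam)[:5]:
            P=pts(s,r["pixels"]); print(cam,n,round(r["confidence"],2),np.round(np.array(r["extent"])*[640,480,640,480]),rect(P,.005,.2))
    for r in robot.place_of("seat",cam)[:2]: print("seat",r["confidence"],np.array(r["point"])*[480,640])
print(robot.observe())
E
```

```text
top thick_plate 0.81 [201. 313. 240. 370.] (array([302.7, 265.1]), array([ 56.1, 110.4]), -14.8, np.float64(15.2), 1467)
top thick_plate 0.66 [163. 177. 211. 232.] (array([592.3, 330. ]), array([ 57.6, 109.7]), -23.9, np.float64(15.2), 1436)
top thick_plate 0.65 [198. 251. 256. 294.] (array([448. , 251.2]), array([ 55.7, 110. ]), 63.0, np.float64(15.4), 1396)
top thick_plate 0.64 [127. 257. 178. 320.] (array([421.1, 407.4]), array([ 57.4, 110.8]), 36.4, np.float64(15.1), 1482)
top thin_plate 0.57 [453. 219. 508. 256.] (array([ 510.1, -290.9]), array([ 56.7, 111.7]), 77.3, np.float64(10.2), 1265)
top jig 0.8 [310. 199. 396. 265.] (array([531.5, -15.5]), array([112. , 160.1]), -79.4, np.float64(15.3), 3903)
top beaker 0.78 [361. 107. 399. 145.] (array([750.4, -69.5]), array([63.4, 63.8]), -35.2, np.float64(47.7), 796)
top timer 0.62 [240. 149. 279. 184.] (array([670.3, 179.5]), array([60.5, 65.4]), 61.1, np.float64(15.4), 866)
top jig_bed 0.57 [326. 212. 380. 248.] (array([533., -17.]), array([ 56.9, 111.8]), -79.3, np.float64(31.7), 1350)
seat 0.91 [230.496 355.52 ]
scene thick_plate 
[... 1195 characters left out ...]
1.312]
{'time': 0.8, 'joint_positions': array([-1.32731637e+00,  3.78825604e-01,  1.73421804e+00, -4.14708510e-05,
        1.02850889e+00, -3.32727721e-02]), 'joint_velocities': array([ 0.00069955,  0.00107284,  0.00078714, -0.00151218,  0.00091028,
        0.0014984 ]), 'joint_torque': array([ 2.37218665e-04, -7.63638353e+01, -4.34716201e+01,  6.51432783e-02,
        3.89253628e-02, -6.54342466e-05]), 'tcp_pos': array([ 0.19127339, -0.67335985,  0.40477486]), 'eef_rot': array([ 9.90439781e-01,  1.37945781e-01, -1.55582701e-05,  2.18121963e-05]), 'force': array([-0.1707428 , -0.07592638, -0.02917411]), 'ft_torque': array([ 0.03582607, -0.00832223, -0.00981649]), 'width': 0.09120895809350056}
```

```bash
python3 -c "
import cv2
a=cv2.imread('pics/top0.png')[90:390,110:530]
cv2.imwrite('pics/top0c.png',cv2.resize(a,None,fx=1.9,fy=1.9,interpolation=cv2.INTER_CUBIC))"
```

```text
(no output)
```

View pics/top0c.png

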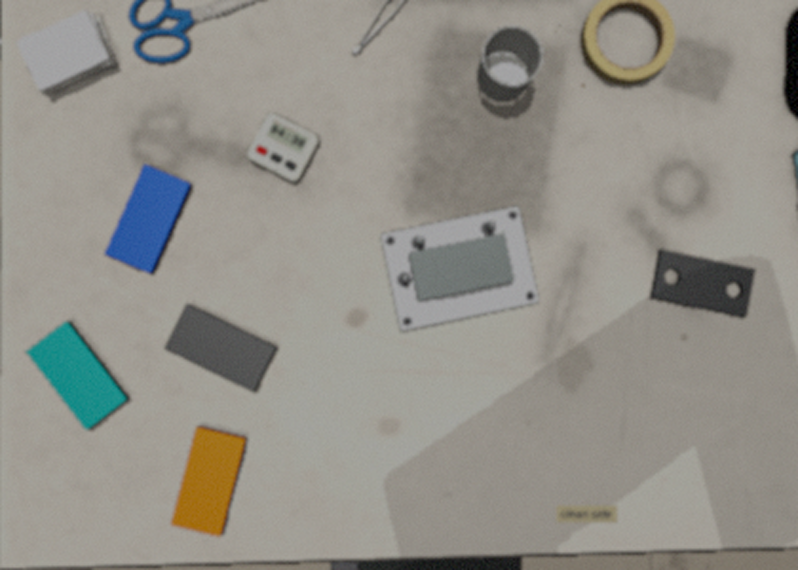

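View pics/scene0.png

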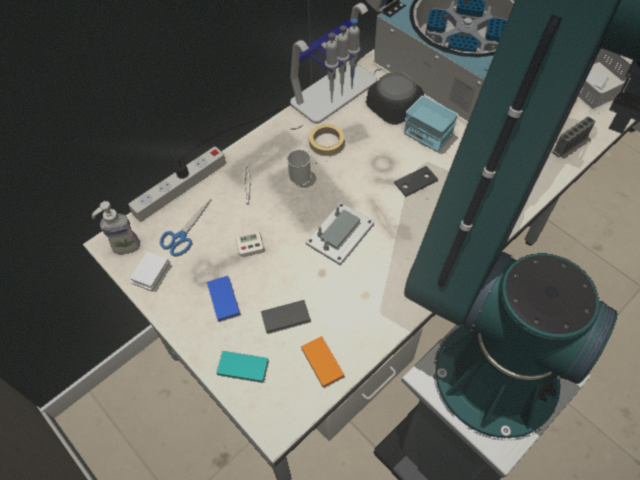

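The crops show the dark grey thick plate at crop (220,347), which is full-image (226,272), among blue, turquoise and orange look-alikes. The thin holed plate is at right, full-image (480,237). The jig is in the middle with its two-pin side away from the robot and its single pin to the left, so jig yaw is about +10.6°. The two cameras differ by about 6 mm in y, so I'll calibrate against the robot as I go.

```bash
cat >> h.py <<'E'
from scipy.spatial.transform import Rotation as Ro
def delta(x,y,z,yaw,frm=None):
    "target TCP mm / tool-x yaw deg; frm=(x,y,z,yaw) else the measured pose"
    if frm is None:
        o=robot.observe(); p=o["tcp_pos"]*1000; R=Ro.from_quat(o["eef_rot"])
    else:
        p=np.array(frm[:3]); R=Ro.from_euler("z",frm[3],degrees=True)*Ro.from_euler("x",180,degrees=True)
    T=Ro.from_euler("z",yaw,degrees=True)*Ro.from_euler("x",180,degrees=True)
    print(np.round(R.inv().apply(np.array([x,y,z])-p),1),np.round((R.inv()*T).as_rotvec(degrees=True),1))
E
python3 - <<'E'
from h import *
delta(520,-150,405,63); delta(448,254,300,63,(520,-150,405,63))
for cam in ("top","scene"):
    s=robot.snapshot(cam)
    print(cam,np.round(-s["R"].T@s["t"],3))
    r=[rect(pts(s,q["pixels"]),.012,.02) for q in robot.silhouettes("thick_plate",cam)]; print(r)
    for q in robot.silhouettes("jig_bed",cam)[:1]: print(rect(pts(s,q["pixels"]),.029,.035))
    for q in robot.silhouettes("jig",cam)[:1]: print(rect(pts(s,q["pixels"]),.011,.018))
E
```

```text
[ 4.592e+02 -4.136e+02 -3.000e-01] [  0.    0.  -47.1]
[ 327.3 -247.6  105. ] [0. 0. 0.]
top [0.458 0.076 0.986]
[(array([421.1, 407.3]), array([ 56.7, 109.9]), 37.3, np.float64(15.2), 1398), (array([592.1, 329.3]), array([ 56.2, 109. ]), -23.9, np.float64(15.3), 1337), (array([448. , 250.9]), array([ 55.9, 110.3]), 63.0, np.float64(15.3), 1363), (array([302.7, 265.3]), array([ 56.2, 110.6]), -15.0, np.float64(15.4), 1412)]
(array([531.4, -15.5]), array([ 53.7, 108. ]), -79.4, np.float64(31.7), 1219)
(array([531.4, -15.5]), array([111.6, 159.6]), -79.4, np.float64(14.0), 2287)
scene [-0.095  0.619  1.351]
[(array([420.8, 414.2]), array([ 58.3, 110.6]), 37.2, np.float64(15.9), 920), (array([302.4, 271.3]), array([ 56.6, 111.9]), -16.1, np.float64(15.9), 920), (array([447.3, 257.6]), array([ 58.6, 109. ]), 63.5, np.float64(16.0), 797), (array([591.6, 335.9]), array([ 55.7, 113. ]), -23.9, np.float64(15.7), 755)]
(array([530.7,  -9. ]), array([ 55.7, 111. ]), -78.7, np.float64(31.9), 482)
(array([530.2,  -8.3]), array([113.4, 161.8]), -79.5, np.float64(14.3), 923)
```

arm_command(
  rows=[
    [459,-414,0,0,0,-47,91],
    [459,-414,0,0,0,-47,91],
    [459,-414,0,0,0,-47,91],
    [459,-414,0,0,0,-47,91],
    [459,-414,0,0,0,-47,91],
    [459,-414,0,0,0,-47,91],
    [459,-414,0,0,0,-47,91],
    [459,-414,0,0,0,-47,91],
    [459,-414,0,0,0,-47,91],
    [459,-414,0,0,0,-47,91],
    [459,-414,0,0,0,-47,91],
    [459,-414,0,0,0,-47,91],
  ],
)

```text
time: 2.7
tcp_pos: [0.5195, -0.1498, 0.4047]
eef_rot: [0.853, 0.522, -0.0, -0.0]
force: [0.3, -0.2, 0.8]
width: 0.0911
```

arm_command(
  rows=[
    [327,-248,105,0,0,0,91],
    [327,-248,105,0,0,0,91],
    [327,-248,105,0,0,0,91],
    [327,-248,105,0,0,0,91],
    [327,-248,105,0,0,0,91],
    [327,-248,105,0,0,0,91],
    [327,-248,105,0,0,0,91],
    [327,-248,105,0,0,0,91],
    [327,-248,105,0,0,0,91],
    [327,-248,105,0,0,0,91],
  ],
)

```text
time: 3.95
tcp_pos: [0.4487, 0.2531, 0.3001]
eef_rot: [0.854, 0.521, 0.0, 0.0]
force: [0.5, 0.5, -0.5]
width: 0.0908
```

```bash
python3 - <<'E'
from h import *
delta(449,254,193.5,63)
for cam in ("top","scene"):
    s=robot.snapshot(cam); cv2.imwrite(f"pics/{cam}1.png",s["image"][:,:,::-1])
    P=pts(s,s["depth"]>0); o=robot.observe()
    Q=(P*1000-o["tcp_pos"]*1000)@Ro.from_quat(o["eef_rot"]).as_matrix()
    Q=Q[(abs(Q[:,0])<120)&(abs(Q[:,1])<120)&(Q[:,2]<195)&(Q[:,2]>0)]
    for a in range(0,200,20):
        q=Q[(Q[:,2]>a)&(Q[:,2]<a+20)]
        if len(q)>5: print(cam,a,len(q),np.round(np.percentile(q[:,:2],[0,2,50,98,100],axis=0).T,0).tolist())
a=cv2.imread('pics/top1.png')[180:360,150:390]; b=cv2.imread('pics/scene1.png')[200:380,180:420]
cv2.imwrite('pics/m1.png',cv2.resize(np.vstack([a,b]),None,fx=1.66,fy=1.66))
E
```

```text
[ 9.000e-01 -1.000e-01  1.066e+02] [ 0.  -0.  -0.3]
top 60 824 [[-40.0, -39.0, -8.0, 33.0, 36.0], [40.0, 48.0, 76.0, 90.0, 91.0]]
top 80 212 [[-40.0, -40.0, -31.0, 2.0, 6.0], [28.0, 32.0, 55.0, 83.0, 89.0]]
top 100 12 [[-40.0, -40.0, -40.0, -39.0, -39.0], [53.0, 54.0, 70.0, 81.0, 81.0]]
scene 0 386 [[-35.0, -34.0, 6.0, 39.0, 40.0], [-53.0, -52.0, -43.0, -26.0, -19.0]]
scene 20 128 [[-34.0, -20.0, 2.0, 28.0, 40.0], [-53.0, -52.0, -49.0, -27.0, -26.0]]
scene 40 116 [[-22.0, -19.0, 5.0, 25.0, 27.0], [-53.0, -53.0, -50.0, -39.0, -34.0]]
scene 60 696 [[-35.0, -32.0, 4.0, 38.0, 40.0], [-92.0, -90.0, -72.0, -46.0, -24.0]]
scene 80 161 [[-34.0, -32.0, 28.0, 41.0, 41.0], [-89.0, -89.0, -40.0, -10.0, -6.0]]
scene 100 82 [[-34.0, -32.0, 3.0, 39.0, 40.0], [-84.0, -83.0, -81.0, -77.0, -12.0]]
scene 160 47 [[-13.0, -13.0, 3.0, 19.0, 20.0], [-58.0, -58.0, -56.0, -54.0, -54.0]]
scene 180 13 [[-13.0, -12.0, 2.0, 19.0, 20.0], [-56.0, -56.0, -55.0, -54.0, -54.0]]
```

View pics/m1.png

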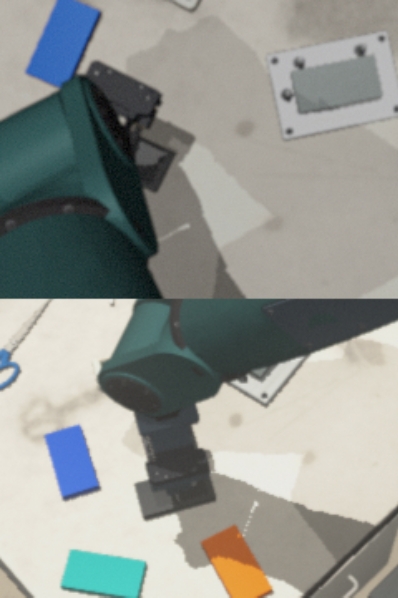

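The picture shows the gripper straddling the plate, with jaws across its width. Against the known gripper body, the top camera reads about 3 mm low in y and the scene camera about 3 mm high, so their mean is right: plate (448,254), jig seat (531,-12).

arm_command(
  rows=[
    [1,-1,40,0,0,0,91],
    [1,-1,80,0,0,0,91],
    [1,-1,100,0,0,0,91],
    [1,-1,107,0,0,0,91],
    [1,-1,107,0,0,0,91],
    [1,-1,107,0,0,0,50],
    [1,-1,107,0,0,0,50],
    [1,-1,107,0,0,0,50],
    [1,-1,107,0,0,0,50],
    [1,-1,107,0,0,0,50],
    [1,-1,107,0,0,0,50],
  ],
)

```text
time: 5.42
tcp_pos: [0.4478, 0.2559, 0.193]
eef_rot: [0.853, 0.521, 0.0, 0.0]
force: [-2.2, -0.8, 6.5]
width: 0.056
```

arm_command(
  rows=[
    [0,0,-30,0,0,0,50],
    [0,0,-70,0,0,0,50],
    [0,0,-100,0,0,0,50],
    [0,0,-110,0,0,0,50],
    [0,0,-110,0,0,0,50],
  ],
)

```text
time: 6.05
tcp_pos: [0.4476, 0.2557, 0.3026]
eef_rot: [0.853, 0.521, 0.0, 0.0]
force: [-0.7, -0.1, -1.2]
width: 0.0558
```

```bash
python3 - <<'E'
from h import *
o=robot.observe(); print(o["tcp_pos"],o["force"],o["width"])
delta(531,-12,300,100.7)
E
```

```text
[0.4476314  0.25573415 0.30255923] [-0.687412   -0.12788875 -1.162748  ] 0.055846180968590224
[-200.2  196.3    2.5] [  0.   -0.  -37.8]
```

arm_command(
  rows=[
    [-35,34,0,0,0,-8,50],
    [-75,73,0,0,0,-17,50],
    [-115,112,0,0,0,-26,50],
    [-155,151,0,0,0,-34,50],
    [-185,181,0,0,0,-37.8,50],
    [-200,196,2.5,0,0,-37.8,50],
    [-200,196,2.5,0,0,-37.8,50],
    [-200,196,2.5,0,0,-37.8,50],
    [-200,196,2.5,0,0,-37.8,50],
  ],
)

```text
time: 7.18
tcp_pos: [0.5306, -0.0108, 0.2999]
eef_rot: [0.638, 0.77, -0.0, -0.0]
force: [-0.2, 0.6, -1.4]
width: 0.0558
```

```bash
python3 - <<'E'
from h import *
o=robot.observe(); print(o["tcp_pos"],o["force"],o["width"])
delta(531,-12,240,100.7)
zc=o["tcp_pos"][2]*1000-193+16
for cam in ("top","scene"):
    s=robot.snapshot(cam); cv2.imwrite(f"pics/{cam}2.png",s["image"][:,:,::-1])
    P=pts(s,s["depth"]>0)*1000
    Q=(P-[531,-12,0])@Ro.from_euler("z",10.7,degrees=True).as_matrix()
    m=(abs(Q[:,0])<60)&(abs(Q[:,1])<80)&(abs(Q[:,2]-zc)<5)
    q=Q[m]; print(cam,zc,len(q)); 
    if len(q): print(np.percentile(q,[1,5,50,95,99],axis=0).T.round(1).tolist())
    for n in ("jig","thick_plate"):
        for r in robot.silhouettes(n,cam)[:2]:
            p=pts(s,r["pixels"]); print(n,r["confidence"],rect(p,.012,.016),rect(p,.08,.14))
a=cv2.imread('pics/top2.png')[150:330,240:480]; b=cv2.imread('pics/scene2.png')[130:310,230:470]
cv2.imwrite('pics/m2.png',cv2.resize(np.vstack([a,b]),None,fx=1.66,fy=1.66))
E
```

```text
[ 0.53059211 -0.01080372  0.29986435] [-0.20105835  0.60056992 -1.42373158] 0.05584460406013074
[-1.3  0.2 59.9] [-0. -0.  0.]
top 122.86435027591597 0
jig 0.89 (array([519.1,  51.4]), array([ 30.4, 110.2]), 5.4, np.float64(13.9), 430) None
thick_plate 0.89 (array([302.9, 264.9]), array([ 55.9, 109.6]), -15.1, np.float64(14.6), 900) None
thick_plate 0.55 (array([421.1, 407.6]), array([ 56.5, 110. ]), 36.8, np.float64(14.5), 958) None
scene 122.86435027591597 499
[[-36.0, -25.9, 5.0, 28.6, 34.0], [-28.9, -20.3, 24.3, 54.9, 57.8], [118.1, 118.8, 122.7, 126.7, 127.7]]
jig 0.89 (array([530.1,  -7.8]), array([112.4, 160.8]), -78.8, np.float64(13.9), 460) None
thick_plate 0.68 (array([302.1, 271.1]), array([ 56.3, 110.4]), -14.6, np.float64(14.3), 495) None
thick_plate 0.67 (array([419.4, 414. ]), array([ 58.8, 110.7]), 38.1, np.float64(14.3), 457) None
```

View pics/m2.png

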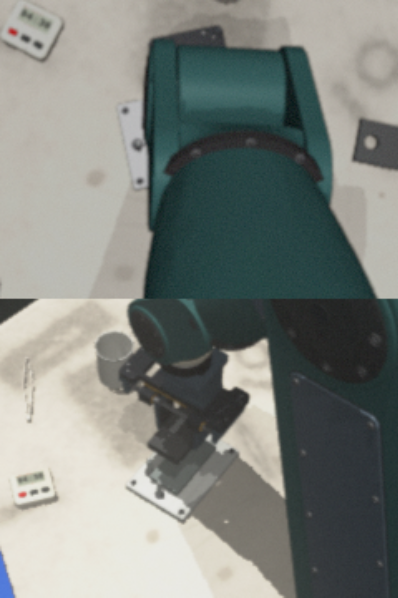

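The plate hangs level and aligned over the bed. The top camera's view is hidden by the wrist, but the scene camera puts the plate's +y end at about 55 mm, which is centred.

arm_command(
  rows=[
    [-1,0,25,0,0,0,50],
    [-1,0,45,0,0,0,50],
    [-1,0,60,0,0,0,50],
    [-1,0,68,0,0,0,50],
    [-1,0,72,0,0,0,50],
    [-1,0,74,0,0,0,50],
    [-1,0,74,0,0,0,50],
  ],
)

```text
time: 8.35
tcp_pos: [0.5312, -0.0126, 0.2265]
eef_rot: [0.638, 0.77, 0.0, 0.0]
force: [-0.1, -0.1, -1.9]
width: 0.056
```

arm_command(
  rows=[
    [0,0,1.5,0,0,0,50],
    [0,0,1.5,0,0,0,50],
    [0,0,1.5,0,0,0,70],
    [0,0,1.5,0,0,0,80],
    [0,0,1.5,0,0,0,80],
    [0,0,1.5,0,0,0,80],
    [0,0,1.5,0,0,0,80],
  ],
)

```text
time: 9.22
tcp_pos: [0.5311, -0.0126, 0.2247]
eef_rot: [0.638, 0.77, -0.0, -0.0]
force: [-0.0, 0.8, 0.2]
width: 0.0801
```

arm_command(
  rows=[
    [0,0,-30,0,0,0,80],
    [0,0,-60,0,0,0,60],
    [-60,-60,-70,0,0,0,20],
    [-120,-120,-70,0,0,0,0],
    [-160,-120,-70,0,0,0,0],
    [-160,-120,-70,0,0,0,0],
    [-160,-120,-70,0,0,0,0],
    [-160,-120,-70,0,0,0,0],
  ],
)

```text
time: 10.22
tcp_pos: [0.443, -0.1911, 0.2946]
eef_rot: [0.638, 0.77, 0.0, -0.0]
force: [0.1, 0.7, 0.2]
width: 0.0132
```

```bash
cat >> h.py <<'E'
def check(lo,hi,names=("top","scene"),tag=None):
    "plate on the jig: rectangle of the points at heights lo..hi, against the jig base, in jig axes (mm)"
    for cam in names:
        s=robot.snapshot(cam)
        if tag: cv2.imwrite(f"pics/{cam}{tag}.png",s["image"][:,:,::-1])
        P=pts(s,s["depth"]>0)
        c=np.array([531.2,-15.5] if cam=="top" else [530.4,-8.6])
        R=Ro.from_euler("z",10.7,degrees=True).as_matrix()[:2,:2]
        Q=(P[:,:2]*1000-c)@R; m=(abs(Q[:,0])<33)&(abs(Q[:,1])<60)
        m2=(abs(Q[:,0])<62)&(abs(Q[:,1])<86)
        a=rect(P[m],lo,hi); b=rect(P[m2],.011,.0165)
        print(cam,"plate in jig(nominal)",np.round((a[0]-c)@R,1),a[1:],"base",np.round((b[0]-c)@R,1),b[1:])
E
python3 - <<'E'
from h import *
check(.0455,.0505,tag=3)
delta(531,-12,285,100.7)
a=cv2.imread('pics/top3.png')[180:280,290:420]; b=cv2.imread('pics/scene3.png')[180:280,280:410]
cv2.imwrite('pics/m3.png',cv2.resize(np.hstack([a,b]),None,fx=3,fy=3,interpolation=cv2.INTER_CUBIC))
E
```

```text
top plate in jig(nominal) [ 1.  -1.6] (array([ 55.9, 109.6]), -79.4, np.float64(48.0), 1272) base [0.  0.1] (array([111.7, 159.8]), -79.6, np.float64(13.8), 2031)
scene plate in jig(nominal) [0.6 0.4] (array([ 57.4, 118.3]), -79.1, np.float64(47.9), 464) base [-0.2 -0.5] (array([112.8, 162.8]), -79.6, np.float64(13.9), 702)
[159.4 119.8   9.6] [-0. -0.  0.]
```

View pics/m3.png

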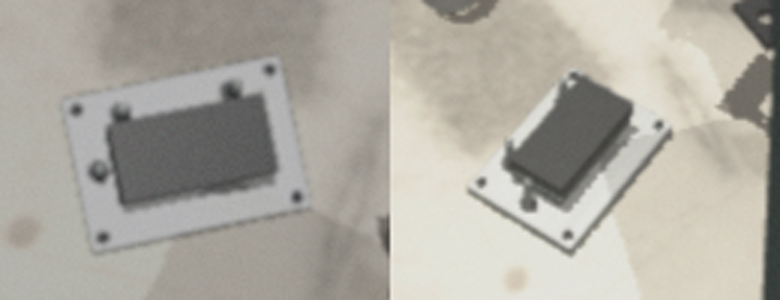

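The plate lies flat inside all three pins: offset (+1, -1.6) mm, parallel, top at 48 mm. Next comes the press-check.

arm_command(
  rows=[
    [40,30,10,0,0,0,0],
    [80,60,10,0,0,0,0],
    [120,90,15,0,0,0,0],
    [150,112,25,0,0,0,0],
    [160,120,40,0,0,0,0],
    [160,120,48,0,0,0,0],
    [160,120,52,0,0,0,0],
    [160,120,52,0,0,0,0],
  ],
)

```text
time: 11.32
tcp_pos: [0.5307, -0.0134, 0.2426]
eef_rot: [0.639, 0.769, -0.0, -0.0]
force: [0.4, 0.2, 1.3]
width: 0.0003
```

arm_command(
  rows=[
    [0,0,2,0,0,0,0],
    [0,0,4,0,0,0,0],
    [0,0,6,0,0,0,0],
    [0,0,7,0,0,0,0],
    [0,0,8,0,0,0,0],
    [0,0,8,0,0,0,0],
  ],
)

```text
time: 12.08
tcp_pos: [0.5312, -0.0127, 0.2349]
eef_rot: [0.638, 0.77, 0.0, 0.0]
force: [-0.1, -3.8, 5.9]
width: 0.0006
```

arm_command(
  rows=[
    [0,0,1,0,0,0,0],
    [0,0,2,0,0,0,0],
    [0,0,2.5,0,0,0,0],
    [0,0,2.5,0,0,0,0],
  ],
)

```text
time: 12.58
tcp_pos: [0.5313, -0.0127, 0.233]
eef_rot: [0.638, 0.77, -0.0, 0.0]
force: [-5.8, -3.2, 18.7]
width: 0.0005
```

The force is 18.7 N with the tool at 233 mm, so the bed is on its stop. Letting it rise now.

arm_command(
  rows=[
    [0,0,0,0,0,0,0],
    [0,0,-3,0,0,0,0],
    [0,0,-6,0,0,0,0],
    [0,0,-9,0,0,0,0],
    [0,0,-15,0,0,0,0],
    [0,0,-40,0,0,0,40],
    [0,0,-70,0,0,0,91],
    [0,0,-80,0,0,0,91],
    [0,0,-80,0,0,0,91],
  ],
)

```text
time: 13.7
tcp_pos: [0.5311, -0.0126, 0.3124]
eef_rot: [0.638, 0.77, 0.0, 0.0]
force: [-0.6, 0.3, -0.4]
width: 0.0375
```

```bash
python3 - <<'E'
from h import *
o=robot.observe(); print(o["tcp_pos"],o["force"])
delta(511,-287.5,300,77)
for cam in ("top","scene"):
    s=robot.snapshot(cam)
    for r in robot.silhouettes("thin_plate",cam)[:2]: 
        p=pts(s,r["pixels"]);print(cam,r["confidence"],rect(p,.007,.013))
E
```

```text
[ 0.53110068 -0.01256577  0.31241916] [-0.5868011   0.25770132 -0.36798941]
[-266.5  -70.6   12.4] [ 0.1 -0.  23.7]
top 0.98 (array([ 509.8, -291. ]), array([ 56.2, 111.8]), 77.6, np.float64(10.1), 1107)
```

arm_command(
  rows=[
    [-55,-15,5,0,0,8,91],
    [-110,-30,10,0,0,16,91],
    [-165,-45,12,0,0,23.2,91],
    [-220,-60,12,0,0,23.2,91],
    [-255,-69,12,0,0,23.2,91],
    [-266.5,-72,40,0,0,23.2,91],
    [-266.5,-72,52,0,0,23.2,91],
    [-266.5,-72,52,0,0,23.2,91],
  ],
)

```text
time: 14.9
tcp_pos: [0.5093, -0.287, 0.259]
eef_rot: [0.78, 0.626, -0.0, -0.001]
force: [0.3, -0.4, -0.9]
width: 0.0908
```

```bash
python3 - <<'E'
from h import *
check(.0455,.0505,tag=4)
o=robot.observe(); print(o["tcp_pos"],o["width"])
delta(509.7,-287.7,192.8,77.5)
E
```

```text
top plate in jig(nominal) [ 1.  -1.7] (array([ 55.8, 110.1]), -79.4, np.float64(47.9), 1285) base [0.2 0.1] (array([111.7, 159.7]), -79.4, np.float64(13.8), 2024)
scene plate in jig(nominal) [ 1.4 -2.1] (array([ 59.5, 111.3]), -81.4, np.float64(47.8), 464) base [-0.4 -0. ] (array([113.7, 161.7]), -79.5, np.float64(13.7), 711)
[ 0.50988729 -0.28717884  0.26050332] 0.09101168866757908
[-0.6 -0.1 67.7] [-0. -0.  0.]
```

The press left the thick plate in place, with its top back at 48 mm. Picking up the thin plate now.

arm_command(
  rows=[
    [-0.5,0,30,0,0,0,91],
    [-0.5,0,55,0,0,0,91],
    [-0.5,0,64,0,0,0,91],
    [-0.5,0,67.5,0,0,0,91],
    [-0.5,0,67.5,0,0,0,91],
    [-0.5,0,67.5,0,0,0,50],
    [-0.5,0,67.5,0,0,0,50],
    [-0.5,0,67.5,0,0,0,50],
    [-0.5,0,67.5,0,0,0,50],
    [-0.5,0,67.5,0,0,0,50],
    [-0.5,0,67.5,0,0,0,50],
  ],
)

```text
time: 16.38
tcp_pos: [0.5095, -0.2883, 0.1928]
eef_rot: [0.78, 0.626, -0.0, 0.0]
force: [-1.1, 0.5, 3.6]
width: 0.0559
```

arm_command(
  rows=[
    [0,0,-30,0,0,0,50],
    [0,0,-70,0,0,0,50],
    [0,0,-100,0,0,0,50],
    [0,0,-110,0,0,0,50],
    [0,0,-110,0,0,0,50],
  ],
)

```text
time: 17.0
tcp_pos: [0.5094, -0.2882, 0.3025]
eef_rot: [0.78, 0.626, 0.0, 0.0]
force: [-0.1, -0.7, -1.9]
width: 0.0556
```

```bash
python3 - <<'E'
from h import *
o=robot.observe(); print(o["tcp_pos"],o["force"],o["width"])
delta(530.8,-11,303,100.7)
E
```

```text
[ 0.50943345 -0.2882472   0.30254297] [-0.05380894 -0.68807751 -1.89452396] 0.05561594525532518
[275.3 -39.3  -0.5] [  0.    0.  -23.2]
```

arm_command(
  rows=[
    [35,-5,0,0,0,-5,50],
    [80,-11,0,0,0,-10,50],
    [130,-18,0,0,0,-15,50],
    [180,-26,0,0,0,-20,50],
    [230,-33,0,0,0,-23.2,50],
    [260,-37,0,0,0,-23.2,50],
    [275,-39.3,0,0,0,-23.2,50],
    [275,-39.3,10,0,0,-23.2,50],
    [275,-39.3,10,0,0,-23.2,50],
  ],
)

```text
time: 18.12
tcp_pos: [0.5304, -0.0121, 0.2914]
eef_rot: [0.639, 0.77, -0.001, -0.001]
force: [0.5, -0.7, -0.8]
width: 0.0555
```

```bash
python3 - <<'E'
from h import *
o=robot.observe(); print(o["tcp_pos"],o["force"],o["width"])
delta(530.9,-11.3,241,100.7)
s=robot.snapshot("scene"); P=pts(s,s["depth"]>0)*1000; z=o["tcp_pos"][2]*1000-183
Q=(P-[530.4,-8.6,0])@Ro.from_euler("z",10.7,degrees=True).as_matrix()
q=Q[(abs(Q[:,0])<35)&(Q[:,1]>20)&(Q[:,1]<80)&(abs(Q[:,2]-z)<4)]
print(z,len(q),np.percentile(q,[1,50,97,99,100],axis=0).T.round(1).tolist())
b=s["image"][160:280,270:430,::-1]
cv2.imwrite('pics/m5.png',cv2.resize(b,None,fx=4,fy=4,interpolation=cv2.INTER_CUBIC))
E
```

```text
[ 0.53043149 -0.0121491   0.2913699 ] [ 0.5052945  -0.72299346 -0.80865635] 0.0554775711721839
[ 0.7  0.7 50.4] [-0.1 -0.  -0.1]
108.36990303099554 226 [[-28.3, -1.7, 27.0, 28.2, 29.1], [20.4, 39.1, 55.0, 55.8, 57.7], [104.5, 108.6, 111.9, 112.1, 112.3]]
```

View pics/m5.png

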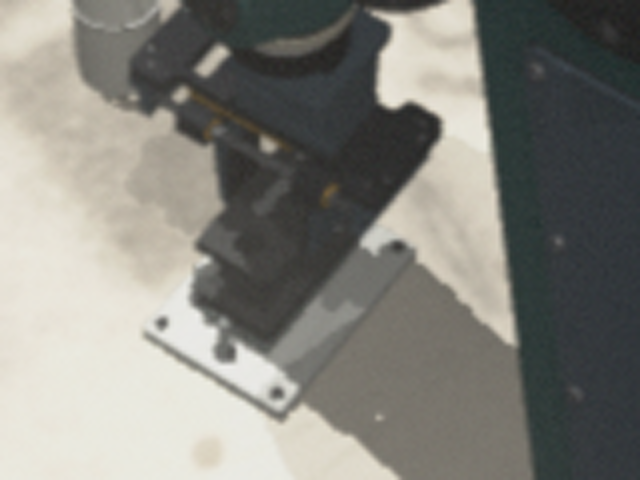

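The thin plate is centred over the stack (x ±28, +y end about 55). Lowering it.

arm_command(
  rows=[
    [0.5,0.5,20,0,0,0,50],
    [0.5,0.5,36,0,0,0,50],
    [0.5,0.5,44,0,0,0,50],
    [0.5,0.5,48,0,0,0,50],
    [0.5,0.5,49,0,0,0,50],
    [0.5,0.5,49,0,0,0,50],
  ],
)

```text
time: 18.92
tcp_pos: [0.5314, -0.0107, 0.2441]
eef_rot: [0.638, 0.77, 0.0, 0.0]
force: [0.5, 1.1, -1.0]
width: 0.0555
```

arm_command(
  rows=[
    [0,0,1.5,0,0,0,50],
    [0,0,3,0,0,0,50],
    [0,0,3,0,0,0,50],
    [0,0,3,0,0,0,70],
    [0,0,3,0,0,0,80],
    [0,0,3,0,0,0,80],
    [0,0,3,0,0,0,80],
    [0,0,3,0,0,0,80],
  ],
)

```text
time: 19.92
tcp_pos: [0.5313, -0.0108, 0.2407]
eef_rot: [0.638, 0.77, -0.0, -0.0]
force: [0.2, -0.5, -0.6]
width: 0.0797
```

arm_command(
  rows=[
    [0,0,-30,0,0,0,80],
    [0,0,-55,0,0,0,60],
    [-60,-60,-55,0,0,0,20],
    [-120,-120,-55,0,0,0,0],
    [-160,-120,-55,0,0,0,0],
    [-160,-120,-55,0,0,0,0],
    [-160,-120,-55,0,0,0,0],
    [-160,-120,-55,0,0,0,0],
  ],
)

```text
time: 20.92
tcp_pos: [0.4432, -0.1893, 0.2956]
eef_rot: [0.638, 0.77, 0.0, -0.0]
force: [0.4, 0.2, -0.2]
width: 0.0129
```

```bash
python3 - <<'E'
from h import *
o=robot.observe(); print(o["tcp_pos"],o["force"],o["width"])
check(.0555,.0605,tag=6)
delta(531,-12,252.5,100.7)
a=cv2.imread('pics/top6.png')[180:280,290:420]; b=cv2.imread('pics/scene6.png')[180:280,280:410]
cv2.imwrite('pics/m6.png',cv2.resize(np.hstack([a,b]),None,fx=3,fy=3,interpolation=cv2.INTER_CUBIC))
E
```

```text
[ 0.44320392 -0.18928825  0.29560782] [ 0.39508188  0.21854892 -0.20785758] 0.012891041598586945
top plate in jig(nominal) [1.4 2. ] (array([ 55.9, 109.9]), -79.4, np.float64(57.8), 1196) base [0.2 0.1] (array([111.7, 159.8]), -79.3, np.float64(13.8), 1979)
scene plate in jig(nominal) [1.5 1.4] (array([ 58.1, 114.2]), -79.4, np.float64(57.8), 440) base [-0.1  0.8] (array([113.1, 162.6]), -79.5, np.float64(13.6), 677)
[157.6 119.2  43.2] [-0. -0.  0.]
```

View pics/m6.png

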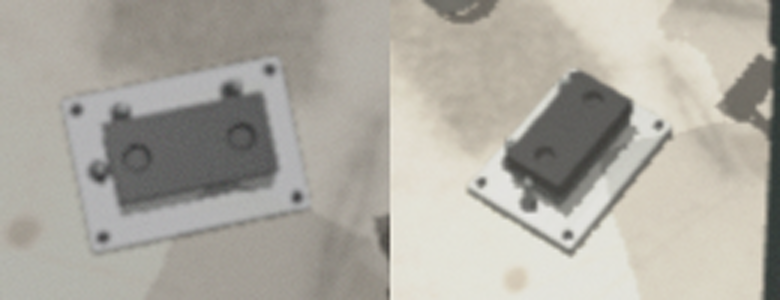

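The thin plate is flat at 58 mm, inside the pins, but sits 3.6 mm ahead of the thick one along y. I'll re-grip it and shift it back 2 mm before pressing.

arm_command(
  rows=[
    [40,30,0,0,0,0,80],
    [80,60,0,0,0,0,80],
    [120,90,0,0,0,0,80],
    [150,112,0,0,0,0,80],
    [158.5,119.3,0,0,0,0,80],
    [158.5,119.3,15,0,0,0,80],
    [158.5,119.3,35,0,0,0,80],
    [158.5,119.3,48,0,0,0,80],
    [158.5,119.3,54,0,0,0,80],
    [158.5,119.3,54,0,0,0,80],
  ],
)

```text
time: 22.28
tcp_pos: [0.5307, -0.0127, 0.2414]
eef_rot: [0.639, 0.77, -0.0, -0.0]
force: [-0.3, -0.7, 0.5]
width: 0.0799
```

arm_command(
  rows=[
    [0,0,0,0,0,0,50],
    [0,0,0,0,0,0,50],
    [0,0,0,0,0,0,50],
    [0,0,0,0,0,0,50],
    [0,0,0,0,0,0,50],
    [0,0,-3,0,0,0,50],
    [-1,0,-3,0,0,0,50],
    [-2,0,-3,0,0,0,50],
    [-2,0,-3,0,0,0,50],
    [-2,0,-1,0,0,0,50],
    [-2,0,0,0,0,0,50],
    [-2,0,0,0,0,0,50],
  ],
)

```text
time: 23.78
tcp_pos: [0.5312, -0.0143, 0.2417]
eef_rot: [0.638, 0.77, -0.0, -0.0]
force: [-0.3, -0.4, 1.2]
width: 0.0557
```

arm_command(
  rows=[
    [0,0,0,0,0,0,70],
    [0,0,0,0,0,0,80],
    [0,0,0,0,0,0,80],
    [0,0,0,0,0,0,80],
    [0,0,-30,0,0,0,80],
    [0,0,-55,0,0,0,60],
    [-60,-60,-55,0,0,0,20],
    [-120,-120,-55,0,0,0,0],
    [-160,-120,-55,0,0,0,0],
    [-160,-120,-55,0,0,0,0],
    [-160,-120,-55,0,0,0,0],
    [-160,-120,-55,0,0,0,0],
  ],
)

```text
time: 25.28
tcp_pos: [0.4432, -0.1928, 0.2966]
eef_rot: [0.638, 0.77, 0.0, -0.0]
force: [0.7, 0.0, -0.1]
width: 0.0126
```

```bash
python3 - <<'E'
from h import *
o=robot.observe(); print(o["tcp_pos"],o["force"],o["width"])
check(.0555,.0605,tag=7)
delta(531,-12,252.5,100.7)
E
```

```text
[ 0.44316439 -0.19281652  0.29659888] [ 0.65736879  0.00637095 -0.09260958] 0.012559431374818863
top plate in jig(nominal) [0.5 0. ] (array([ 55.9, 109.9]), -79.3, np.float64(57.9), 1206) base [0.2 0.1] (array([111.8, 159.9]), -79.4, np.float64(13.7), 2044)
scene plate in jig(nominal) [-0.1 -1.9] (array([ 58.5, 112.3]), -79.2, np.float64(58.0), 459) base [0.  0.1] (array([113.2, 161.5]), -78.6, np.float64(13.7), 672)
[161.1 119.9  44.2] [-0. -0.  0.]
```

The thin plate is now at (0.5, 0.0). Next is its press-check: contact near TCP z 249, stop near 243.

arm_command(
  rows=[
    [40,30,0,0,0,0,0],
    [80,60,0,0,0,0,0],
    [120,90,5,0,0,0,0],
    [150,112,15,0,0,0,0],
    [161,120,32,0,0,0,0],
    [161,120,40,0,0,0,0],
    [161,120,44,0,0,0,0],
    [161,120,44,0,0,0,0],
  ],
)

```text
time: 26.38
tcp_pos: [0.5308, -0.0138, 0.2528]
eef_rot: [0.639, 0.77, -0.0, -0.0]
force: [-0.6, -0.4, 0.3]
width: 0.0003
```

arm_command(
  rows=[
    [0,0,2,0,0,0,0],
    [0,0,4,0,0,0,0],
    [0,0,6,0,0,0,0],
    [0,0,7,0,0,0,0],
    [0,0,8,0,0,0,0],
    [0,0,8,0,0,0,0],
  ],
)

```text
time: 27.12
tcp_pos: [0.5312, -0.0134, 0.2448]
eef_rot: [0.638, 0.77, 0.0, 0.0]
force: [-0.3, -2.5, 4.5]
width: 0.0003
```

arm_command(
  rows=[
    [0,0,1,0,0,0,0],
    [0,0,2,0,0,0,0],
    [0,0,2.5,0,0,0,0],
    [0,0,2.5,0,0,0,0],
  ],
)

```text
time: 27.62
tcp_pos: [0.5313, -0.0134, 0.243]
eef_rot: [0.638, 0.77, 0.0, 0.0]
force: [-4.1, -2.8, 19.2]
width: 0.0004
```

At the stop again: 19.2 N at 243 mm. Raising and moving clear.

arm_command(
  rows=[
    [0,0,0,0,0,0,0],
    [0,0,-3,0,0,0,0],
    [0,0,-6,0,0,0,0],
    [0,0,-9,0,0,0,0],
    [0,0,-15,0,0,0,0],
    [0,0,-40,0,0,0,0],
    [-60,-60,-55,0,0,0,0],
    [-120,-120,-55,0,0,0,0],
    [-160,-120,-55,0,0,0,0],
    [-160,-120,-55,0,0,0,0],
    [-160,-120,-55,0,0,0,0],
  ],
)

```text
time: 29.0
tcp_pos: [0.4426, -0.1933, 0.2973]
eef_rot: [0.639, 0.769, 0.0, -0.0]
force: [1.0, 0.7, -0.2]
width: 0.0001
```

```bash
python3 - <<'E'
from h import *
o=robot.observe(); print(o["tcp_pos"],o["force"],o["time"])
check(.0555,.0605,tag=8)
s=robot.snapshot("top")
for n in ("beaker","timer"):
    for r in robot.silhouettes(n,"top")[:1]: print(n,rect(pts(s,r["pixels"]),.005,.2))
a=cv2.imread('pics/top8.png')[100:280,220:420]; b=cv2.imread('pics/scene8.png')[120:300,220:420]
cv2.imwrite('pics/m8.png',cv2.resize(np.hstack([a,b]),None,fx=2,fy=2,interpolation=cv2.INTER_CUBIC))
E
```

```text
[ 0.44256271 -0.19329754  0.29732048] [ 0.95311433  0.68016315 -0.16138422] 29.0
top plate in jig(nominal) [0.6 0.2] (array([ 56., 110.]), -79.2, np.float64(57.9), 1215) base [0.1 0.2] (array([111.6, 159.5]), -79.4, np.float64(13.8), 2007)
scene plate in jig(nominal) [ 0.7 -0.7] (array([ 58.7, 111.9]), -78.7, np.float64(58.0), 452) base [-0.8  0.7] (array([113.9, 160.1]), -79.5, np.float64(13.8), 674)
beaker (array([750.5, -69.8]), array([62.9, 64.2]), -47.7, np.float64(49.0), 796)
```

View pics/m8.png

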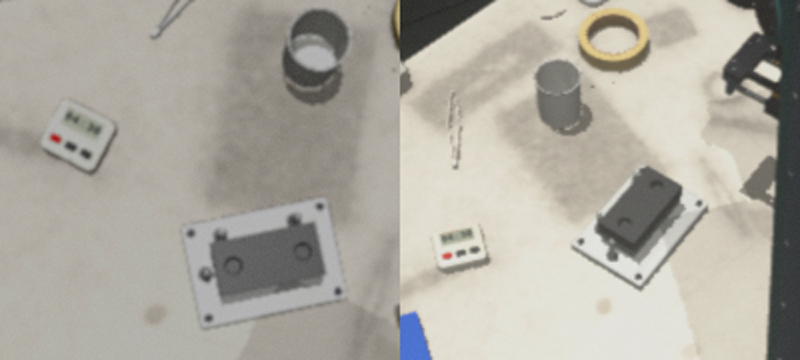

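The stack is seated within the three pins, the thin plate with its holes is on top, and the beaker and timer look as they did at the start. Handing in.

```bash
python3 -c "
from rig import robot
print(robot.job_done())"
```

```text
the job is handed in; nothing more can be done
None
```

Both plates are stacked in the jig, thick plate first and thin plate on it. I press-checked each one after letting go of it, and handed the job in at about 29 s of robot time.

| Check | Thick plate | Thin plate |
|---|---|---|
| Offset from the seat, top camera (x, y) | (+1.0, −1.7) mm | (+0.6, +0.2) mm |
| Force at the end of the press | 18.7 N | 19.2 N |
| Travel at that point | about 6 mm (bed's stop) | about 6 mm (bed's stop) |
| Top height after the bed rose | 48 mm | 58 mm |

- **Correction:** I first laid the thin plate 3.6 mm ahead of the thick one along y. I re-gripped it and moved it back 2 mm before pressing. The stack still has about 2 mm of offset along y.
- **Camera disagreement:** the two cameras differ by about 6 mm in world y. I used their mean, which fitted the gripper's known size. Their jig-relative offsets for the laid plates mostly agree within 1 to 2 mm.
- **Beaker and timer:** the beaker measured unmoved in the last check. The detector missed the timer in that picture, but by eye it looks where it was.

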